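# Stand a toppled shaft support up and hold it in the fixture corner

## Task

The tall shaft-support block has been knocked over on the bench: stand it up on its foot on the fixture plate and push it into the corner, the long side of its foot flush against the long fence and the end of its foot against the short fence. Finish while still holding it there, pressed firmly against both fences at once, so that I can put the screws in. Leave everything else where it is.

Things in the scene. Friction and masses are not known exactly. Their poses are not given: they have to be found in the camera images.
- block_center (a point): Middle of the tall shaft-support block, 50 mm above its foot's underside; its z axis points from foot to head. At the start the block lies toppled on the bench, flat on one of its two x faces, so z is level and this point is 22 mm above the bench. Half a turn about its own z makes no difference to it.
- block: The tall shaft-support block, machined aluminium, 0.4 to 0.6 kg, 100 mm tall; origin and axes as block_center. Foot 44 (x) x 70 (y) x 14 mm; on it a column 44 (x) x 40 mm (y) to the top, level with the foot's long sides and centred, so the foot sticks out 15 mm on each y side. A 20 mm bore runs along x through the head, 80 mm above the foot's underside.
- corner (a point): Inner corner of the locating fixture: on its plate's top face, 15 mm above the bench, where the working faces of the two fences would meet. x points square into the long fence, y square into the short fence, z up; the free plate lies towards -x and -y.
- jig: The fixture, fixed to the bench: a steel plate 200 (x) x 220 (y) x 15 mm with a grid of tapped holes and two fences on top. Origin: centre of its underside; axes as those of corner, which lies at x 80, y 90, z 15 mm. The block slides on plate and fences with a friction of about 0.3, so a push along one fence is partly taken up by friction on the other.
- long_fence: Long fence: fixed dark steel bar 190 mm long (along y), 20 mm thick, 50 mm high above the plate. Its working face is the plane x = 0 of corner, from 7 to 197 mm before it. Origin: middle of its underside; axes as those of corner.
- short_fence: Short fence: fixed dark steel bar 120 mm long (along x), 20 mm thick, 25 mm high above the plate. Its working face is the plane y = 0 of corner, from 6 to 126 mm before it. Origin: middle of its underside; axes as those of corner.
- short_block: Bystander: a small shaft-support block of the same kind, standing upright, 44 mm tall, foot 24 x 56 mm. Origin at its centre.
- hex_key: Bystander: a 6 mm hex key, L-shaped, about 95 x 35 mm, lying on the fixture's plate well away from the corner, near the open edges. Origin near the middle of its long arm, at its underside.
- screw_tray: Bystander: a small open grey tray of cap screws, 85 x 60 mm, 22 mm high, on the bench just beside the fixture's open (-y) side. Origin: centre of its underside.
- tin: Bystander: a plain steel tin, 72 mm across, 98 mm tall. Origin: centre of its underside.
- jar: Bystander: a glass jar with a dark lid, 68 mm across, 105 mm tall. Origin: centre of its underside.
- collar: Bystander: a steel shaft collar, 44 mm across, 14 mm high, lying flat on the fixture's plate near its -x edge, clear of the corner. Origin: centre of its underside.
- driver: Bystander: a screwdriver with a black handle, about 0.2 m long, lying flat on the bench at the side. Origin on its axis.
There are look-alikes about, which are no part of the job. What is shaped like the block but green or purple is not meant.

How it is judged (in metres and radians):
On the way:
1. the toppled block has been stood upright (angle between block_center's own z axis and vertical below 0.12 rad), for 0.2 s.
At the end, for the whole second after the job is handed in: Block upright (3 deg), foot down on the plate (2.5 mm), its long side along the long fence (2.5 deg), centre within 2.5 mm of fully seated both ways, pressing each fence with over 1.5 N, at rest with the robot holding it, through the final second (angle between block_center's own z axis and vertical below 0.05 rad and angle between the x axis of block_center and the x axis of corner, either way round below 0.045 rad and z of block_center in the frame of corner between 0.047 and 0.0525 m and x of block_center in the frame of corner between -0.0245 and -0.0195 m and y of block_center in the frame of corner between -0.0375 and -0.0325 m and contact force between block and long_fence above 1.5 N and contact force between block and short_fence above 1.5 N and contact force between any of the fingers, the arm and block above 1 N and linear speed of block below 0.01 m/s); the arm keeps its last pose, push and grip.
It fails at once if a bystander was knocked or shifted by more than 25 mm (distance of any of short_block, hex_key, screw_tray, tin, jar, collar, driver from where it was at the start of the episode above 0.025 m).
It also fails if it takes over 70 s, if anything falls off the work surface, if the arm or the gripper's body presses on something with over 40 N, if the wrist force passes 120 N, or if a joint passes its speed limit or range.

## Robot

A 7-joint arm with a two-finger parallel gripper is mounted at the origin on the work surface. World frame = base frame: x ahead of the robot, y to its left, z up, the work surface at z = 0. Lengths are in mm, angles in degrees, forces in N, time in s.
With the tool pointing down it reaches from about 350 to 900 mm from the base axis. Payload 19.9 kg.
Tool frame: the origin (TCP) lies at the very end of the fingers, on their centre line; the grasp point (between the pads) lies 19 mm behind it; z points along the fingers, y is the line along which they close (so a half turn about z gives the same grasp; the last joint's range is limited). The gripper opens to 94 mm and grips with 3 to 60 N. Pads are 16 mm wide; open, the fingers measure 119 mm over their backs; the gripper's body (75 mm by 177 mm) begins 78 mm behind the grasp point.
Start: joints at [-74.341, 23.915, -0.59, 92.452, 0.269, 63.638, -3.037], TCP at [193.506, 594.268, 205.425] pointing down, gripper open.
Joint ranges: [-161.28, 161.28], [-22.2, 115.67], [-73.04, 71.86], [3.21, 147.25], [-68.34, 248.33], [10.77, 114.83], [-161.83, 161.83]. Speed limits (degrees/s): [108.29, 108.29, 136.94, 136.94, 172.46, 172.46, 172.46].

## Interface

Orientations are given as a 3x3 rotation matrix whose columns are the frame's x, y, z axes.
In Python, from workcell import ctrl gives the robot as it stands.
- The arm moves only by the shell command python3 -m jog 'ROWS' [OPENING]. ROWS is JSON, a list of rows, each a list of 6 numbers: the shift along the tool's x, y, z in mm, then the turn, a rotation vector about the tool's x, y, z in rad. A call has 1 to 20 rows; each row shifts and turns the commanded pose from where the row before left it, along the tool's axes as they then stand; what a row does not reach is not made up. A row lasts 1/12 s, in which the tool goes at most 41.7 mm and 7.16 degrees, less where a joint would pass 70% of its speed; a pose out of reach is approached as far as the arm can. A call with a gripper value outside its range is refused whole. OPENING is the finger opening in mm, from 0 to 94, set as the call begins (- or left out, the last holds). The fingers move at their own pace and stop on an object; the grip force is fixed at half the most. Time passes only in rows, so rows that do not move let the fingers close. It gives the time, the measured TCP pose, the force, the opening and the grip force at its end, in the units of the state.
- ctrl.get_state(): the state, without advancing time (a new reading comes with each control period).
- ctrl.grab_frame(name): name is "side" or "top" or "wrist"; returns the picture (480x640x3 uint8, red, green, blue); there is no depth.
- ctrl.get_calibration(name): a dict with "K" (3x3 intrinsics, pixels), "camera_from_world" (4x4, takes a point from world to camera coordinates); the wrist camera has in their place "hand_eye" (4x4, takes a point from camera to tool coordinates, whose origin is the TCP and whose axes are the flange's). Camera axes: x right, y down, z forward; pixel columns grow to the right and rows downward; lengths in mm; the calibration is good to about 2 mm. A picture is of the moment at which its call begins: read the wrist's pose just before it. get_calibration takes no time and is no camera call.
- ctrl.finish_job(): hands the job in; it is judged then, once.
The state is a dict: "clock": time; "qpos": joint angles; "qvel": joint speeds; "joint_efforts": joint torques, N m; "ee_pos": TCP position; "eef_rot": TCP orientation; "force": force on the tool from outside, world axes, zero at the start; "moment": the same for the moment, N m; "opening": opening from 0.0 (shut) to 1.0 (fully open); "finger_force": force on a finger pad.
Only numpy, scipy, OpenCV 4.12 (cv2) and the standard library are available. Lean on these libraries where they do the work, as an engineer would, in place of code of your own. Each camera call takes 0.05 s, during which the arm holds its last target. There are 200 camera calls.

## Working session

There is one attempt and no reset: what is moved stays moved. The work goes in short steps, Python scripts to look and compute and a shell command to move; the robot and the scene stay as the last step left them, time stands still between calls to the robot, and variables do not carry over. Pictures are saved under pics/ and viewed, at most 10 in all, crops included, and the job is handed in when it is done.

```bash
mkdir -p pics; python3 - <<'E'
from workcell import ctrl
import cv2
s=ctrl.get_state(); print({k:s[k] for k in('clock','ee_pos','eef_rot','opening','force')})
for n in('side','top','wrist'):
    cv2.imwrite(f'pics/{n}0.png',ctrl.grab_frame(n)[:,:,::-1])
    print(n,ctrl.get_calibration(n))
E
```

```text
{'clock': 0.0, 'ee_pos': array([193.41969377, 593.9242043 , 204.81808016]), 'eef_rot': array([[-9.50869318e-01,  3.09592420e-01, -2.70425240e-04],
       [ 3.09592517e-01,  9.50868567e-01, -1.20039269e-03],
       [-1.14493618e-04, -1.22513821e-03, -9.99999243e-01]]), 'opening': 1.001801255508846, 'force': array([0.0907121 , 0.23323383, 0.32495103])}
side {'K': array([[507.00206877,   0.        , 318.94861371],
       [  0.        , 507.00206877, 236.09801102],
       [  0.        ,   0.        ,   1.        ]]), 'camera_from_world': array([[ 9.41058462e-01, -3.38106765e-01,  9.63253083e-03,
        -4.93488648e+02],
       [-1.97226534e-01, -5.71634660e-01, -7.96451825e-01,
         1.33258302e+02],
       [ 2.74792039e-01,  7.47607939e-01, -6.04625260e-01,
         1.20727643e+03],
       [ 0.00000000e+00,  0.00000000e+00,  0.00000000e+00,
         1.00000000e+00]])}
top {'K': array([[457.88473228,   0.        , 323.06793697],
       [  0.        , 457.88473228, 244.02810517],
       [  0.        ,   0.        ,   1.        ]]), 'camera_from_world': array([[ 5.70205617e-02, -9.98352907e-01,  6.33471524e-03,
        -4.64257722e+01],
       [-9.74890494e-01, -5.70463363e-02, -2.15253898e-01,
         5.04169923e+02],
       [ 2.15260727e-01,  6.09824451e-03, -9.76537573e-01,
         1.05525933e+03],
       [ 0.00000000e+00,  0.00000000e+00,  0.00000000e+00,
         1.00000000e+00]])}
wrist {'K': array([[356.44353838,   0.        , 313.26177376],
       [  0.        , 356.44353838, 236.18040099],
       [  0.        ,   0.        ,   1.        ]]), 'hand_eye': array([[-7.48028411e-04, -9.60773156e-01, -2.77334425e-01,
         8.06591815e+01],
       [ 9.99999656e-01, -8.17751130e-04,  1.35739297e-04,
         8.35093886e-01],
       [-3.57205212e-04, -2.77334228e-01,  9.60773438e-01,
        -1.79170695e+02],
       [ 0.00000000e+00,  0.00000000e+00,  0.00000000e+00,
         1.00000000e+00]])}
```

View pics/top0.png

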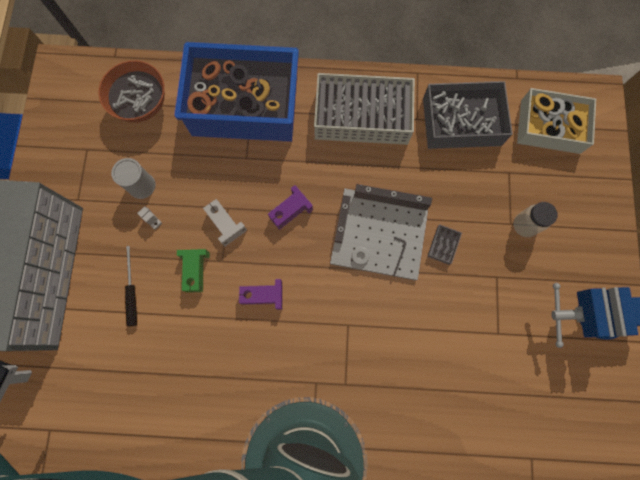

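View pics/side0.png

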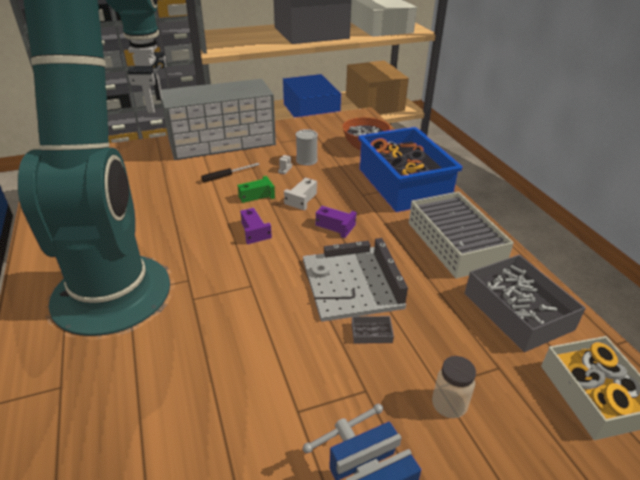

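The top view shows the light grey block toppled at (224,222), with its head at the upper left and its foot at the lower right. The jig is at (380,235): the long fence runs along its top edge at (393,195), the short fence along its left edge at (343,222). The hex key is at (402,255), the collar at (360,256) and the tray at (445,245). The side view confirms the block is lying at (300,192).

```bash
cat > h.py <<'E'
from workcell import ctrl
import numpy as np, cv2
def cam(n,s=None):
    c=ctrl.get_calibration(n); K=c['K']
    if n=='wrist':
        s=s or ctrl.get_state(); T=np.eye(4); T[:3,:3]=s['eef_rot']; T[:3,3]=s['ee_pos']
        return K,T@c['hand_eye']
    return K,np.linalg.inv(c['camera_from_world'])
def ray(kc,uv):
    K,W=kc; d=W[:3,:3]@np.linalg.inv(K)@[uv[0],uv[1],1]; return W[:3,3],d/np.linalg.norm(d)
def onz(kc,uv,z):
    o,d=ray(kc,uv); return o+d*(z-o[2])/d[2]
def tri(kcs,uvs):
    A=0;b=0;R=[ray(k,u) for k,u in zip(kcs,uvs)]
    for o,d in R: P=np.eye(3)-np.outer(d,d);A=A+P;b=b+P@o
    x=np.linalg.solve(A,b); return x,max(np.linalg.norm(np.cross(x-o,d)) for o,d in R)
def proj(kc,p):
    K,W=kc; q=K@(np.linalg.inv(W)@[*p,1])[:3]; return q[:2]/q[2]
E
python3 - <<'E'
from h import *
k=cam('top'); im=cv2.imread('pics/top0.png')
hsv=cv2.cvtColor(im,cv2.COLOR_BGR2HSV)
m=((hsv[...,1]<60)&(hsv[...,2]>90)).astype(np.uint8)*255
x0,y0,x1,y1=195,192,252,252
r=np.zeros_like(m); r[y0:y1,x0:x1]=m[y0:y1,x0:x1]
c=max(cv2.findContours(r,0,1)[0],key=cv2.contourArea)
rc=cv2.minAreaRect(c); M=cv2.moments(c); print('area',M['m00'],rc)
for p in cv2.boxPoints(rc): print(p,onz(k,p,44).round(1))
print('cen',onz(k,(M['m10']/M['m00'],M['m01']/M['m00']),44).round(1))
for n,uv in dict(plateBL=(332,265),plateBR=(419,279),lf_l=(357,186),lf_r=(431,198),sf_b=(335,255),tray=(445,245),collar=(360,256),hexk=(402,255),green=(193,270),purp1=(290,208),purp2=(262,294),small=(148,217)).items(): print(n,onz(k,uv,15).round(0))
a=cv2.resize(im[165:290,130:300],None,fx=4,fy=4,interpolation=2)[:, :]
b=cv2.resize(im[165:290,310:470],None,fx=4,fy=4,interpolation=2)
cv2.imwrite('pics/tc.png',cv2.resize(np.hstack([a,b]),None,fx=.6,fy=.6))
E
```

```text
area 729.0 ((222.3513641357422, 220.39190673828125), (43.127872467041016, 28.24817657470703), 54.462318420410156)
[198.32434 211.05406] [574.1 297.   44. ]
[221.31082 194.63515] [620.1 244.6  44. ]
[246.37839 229.72975] [533.4 173.5  44. ]
[223.3919  246.14867] [488.9 225.7  44. ]
cen [550.6 233.   44. ]
plateBL [463. -42.  15.]
plateBR [ 440. -259.   15.]
lf_l [673. -96.  15.]
lf_r [ 652. -288.   15.]
sf_b [489. -48.  15.]
tray [ 530. -324.   15.]
collar [ 490. -111.   15.]
hexk [ 498. -216.   15.]
green [430. 301.  15.]
purp1 [604.  73.  15.]
purp2 [381. 125.  15.]
small [559. 431.  15.]
```

View pics/tc.png

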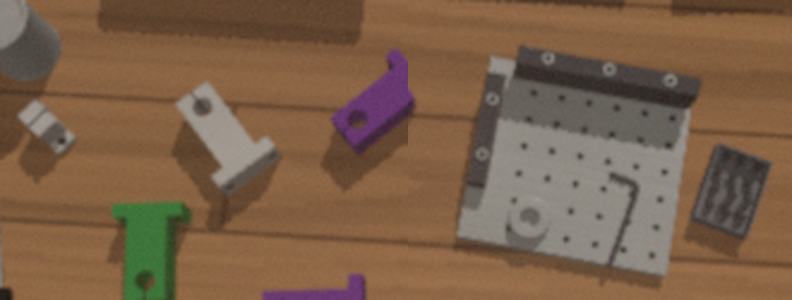

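The crop shows the grey block's head (bore) at the upper left and its foot at the lower right, pointing about 40° in world heading. The jig's fences meet at its upper left. I'll move the wrist over the block.

```bash
python3 -m jog '[[-28.7,-14.2,0,0,0,0],[-28.7,-14.2,0,0,0,0],[-28.7,-14.2,0,0,0,0],[-28.7,-14.2,0,0,0,0],[-28.7,-14.2,0,0,0,0],[-28.7,-14.2,0,0,0,0],[-28.7,-14.2,0,0,0,0],[-28.7,-14.2,0,0,0,0],[-28.7,-14.2,0,0,0,0],[-28.7,-14.2,0,0,0,0],[-28.7,-14.2,0,0,0,0],[-28.7,-14.2,0,0,0,0],[-28.7,-14.2,0,0,0,0],[-28.7,-14.2,0,0,0,0],[-28.7,-14.2,0,0,0,0],[-28.7,-14.2,0,0,0,0]]'
python3 -m jog '[[0,0,0,0,0,0.1187],[0,0,0,0,0,0.1187],[0,0,0,0,0,0.1187],[0,0,0,0,0,0.1187],[0,0,0,0,0,0.1187],[0,0,0,0,0,0.1187],[0,0,0,0,0,0.1187],[0,0,0,0,0,0.1187],[0,0,0,0,0,0.1187],[0,0,0,0,0,0.1187],[0,0,0,0,0,0.1187],[0,0,0,0,0,0.1187],[0,0,0,0,0,0.1187],[0,0,0,0,0,0.1187],[0,0,0,0,0,0.1187],[0,0,0,0,0,0.1187],[0,0,0,0,0,0.1187],[0,0,0,0,0,0.1187]]'
python3 - <<'E'
from h import *
s=ctrl.get_state();im=ctrl.grab_frame('wrist')[:,:,::-1].copy();cv2.imwrite('pics/w1.png',im)
np.save('w1.npy',cam('wrist',s)[1]); print(s['qpos'],s['ee_pos'],s['eef_rot'].round(3))
E
```

```text
clock: 1.48
ee_pos: [560.6, 234.8, 205.3]
eef_rot: [[-0.951, 0.31, -0.0], [0.31, 0.951, -0.0], [0.0, -0.0, -1.0]]
force: [0.5, -0.0, -1.1]
opening: 1.006
finger_force: 0.0
clock: 2.98
ee_pos: [559.6, 236.0, 205.3]
eef_rot: [[0.775, 0.632, -0.0], [0.632, -0.775, -0.0], [-0.0, -0.0, -1.0]]
force: [0.1, -0.0, -0.2]
opening: 0.999
finger_force: 0.0
[-52.9207411   25.53047087  36.30815232  96.06034849 -16.50319156
  63.88004194 -62.72071427] [559.61929335 236.04703738 205.26359038] [[ 0.775  0.632 -0.   ]
 [ 0.632 -0.775 -0.   ]
 [-0.    -0.    -1.   ]]
```

View pics/w1.png

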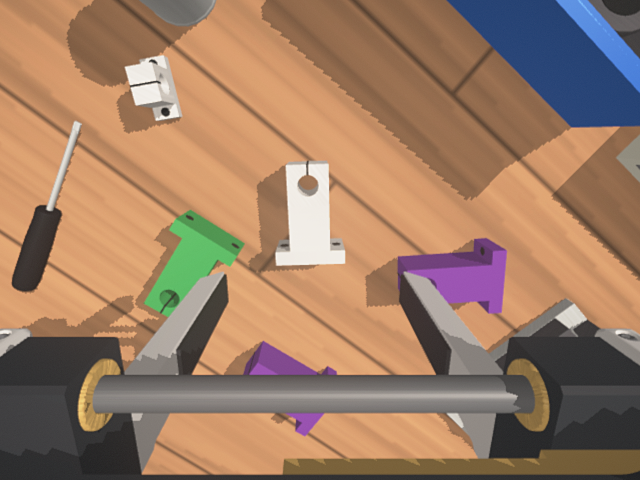

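The wrist view shows the white block, with its bore at (308,183), its column edges at x≈287 and 329, and its foot edge at y≈264 from x=276 to 345. Next I'll triangulate the bore from two views and fit the column.

```bash
python3 - <<'E'
from h import *
K=ctrl.get_calibration('wrist')['K']; kw=(K,np.load('w1.npy')); kt=cam('top')
im=cv2.imread('pics/w1.png'); h=cv2.cvtColor(im,cv2.COLOR_BGR2HSV)
m=((h[...,1]<40)&(h[...,2]>150)).astype(np.uint8)*255
r=np.zeros_like(m); r[150:275,265:355]=m[150:275,265:355]
cs,hi=cv2.findContours(r,cv2.RETR_CCOMP,1)
for c,x in zip(cs,hi[0]):
    if cv2.contourArea(c)>60: print(cv2.contourArea(c),x[3],cv2.boundingRect(c),cv2.moments(c)['m10']/cv2.moments(c)['m00'],cv2.moments(c)['m01']/cv2.moments(c)['m00'])
t=cv2.imread('pics/top0.png'); 
g=cv2.cvtColor(t,cv2.COLOR_BGR2GRAY)[202:216,207:222]; mm=(g<135); print(g[::1])
for uv in((214.2,208.8),(214.2,208),(214,209.5)): print('bore tri',tri([kw,kt],[(308,184),uv]))
for z in (40,44):
  L=[];Rr=[]
  for y in range(196,236,3):
    xs=np.where(r[y])[0]; L.append(onz(kw,(xs[0]-.5,y),z));Rr.append(onz(kw,(xs[-1]+.5,y),z))
  L=np.array(L);Rr=np.array(Rr); d=cv2.fitLine(((L+Rr)/2)[:,:2].astype(np.float32),2,0,.01,.01).ravel()
  n=np.array([-d[1],d[0]]); print(z,'width',abs(((Rr-L)[:,:2]@n)).mean(),'heading',np.degrees(np.arctan2(d[1],d[0])),'mid',d[2:])
  print('head',onz(kw,(308,162),z).round(1),'bore',onz(kw,(308,184),z).round(1))
xs=[np.where(r[y])[0] for y in(258,262)]; print([ (x[0],x[-1]) for x in xs], np.where(r[:,300])[0][[0,-1]])
E
```

```text
4265.5 -1 (276, 161, 69, 104) 309.18329230649005 219.9880826788575
[[105 105 106 120 137 148 148 153 150 153 151 144 128 111 107]
 [106 110 107 123 146 152 152 153 154 153 150 150 138 118 108]
 [118 127 124 118 137 147 150 151 149 152 154 150 148 132 115]
 [135 144 143 123 117 132 136 131 132 138 148 151 152 148 133]
 [148 151 147 135 108  96 101 102 108 115 132 147 151 151 144]
 [148 148 148 134 102  72  73  85  91  96 117 141 151 153 148]
 [151 149 147 124  88  72  64  77  86  92 102 132 150 150 150]
 [151 150 144 117  86  77  66  67  83  90  96 126 147 147 153]
 [150 151 144 119  89  82  73  70  71  82  93 126 145 151 150]
 [149 151 148 132 105  87  82  79  74  82 104 134 146 150 150]
 [145 152 151 144 123 102  89  88  95 112 131 146 149 151 151]
 [136 149 152 151 145 132 124 126 131 141 148 149 150 150 151]
 [124 141 151 151 151 150 149 149 150 151 152 151 151 152 152]
 [ 96 120 142 150 151 151 150 152 151 151 151 153 152 152 154]]
bore tri (array([583.54223319, 261.09453371,  36.84640257]), np.float64(1.178309668744882))
bore tri (array([584.29254792, 260.90234215,  40.19309235]), np.float64(1.7500211328813435))
bore tri (array([582.81841905, 261.46082268,  34.47467661]), np.float64(0.47347309823494454))
40 width 40.258068137657226 heading 41.05622 mid [559.17163 242.21811]
head [599.4 275.3  40. ] bore [583.2 262.2  40. ]
44 width 39.79047404504722 heading 41.05685 mid [559.9146  242.75017]
head [599.6 275.5  44. ] bore [583.6 262.5  44. ]
[(np.int64(276), np.int64(344)), (np.int64(276), np.int64(344))] [162 264]
```

```bash
python3 -m jog '[[20.3,-4.8,0,0,0,-0.0326],[0,0,30,0,0,0],[0,0,30,0,0,0],[0,0,30,0,0,0],[0,0,30,0,0,0],[0,0,30,0,0,0],[0,0,30,0,0,0],[0,0,12,0,0,0],[0,0,5,0,0,0],[0,0,0,0,0,0],[0,0,0,0,0,0]]'
python3 -m jog '[[0,0,0,0,0,0],[0,0,0,0,0,0],[0,0,0,0,0,0],[0,0,0,0,0,0],[0,0,0,0,0,0],[0,0,0,0,0,0],[0,0,0,0,0,0],[0,0,0,0,0,0],[0,0,0,0,0,0],[0,0,0,0,0,0],[0,0,0,0,0,0],[0,0,0,0,0,0]]' 20
```

```text
clock: 3.95
ee_pos: [573.2, 252.8, 9.8]
eef_rot: [[0.75, 0.662, 0.001], [0.662, -0.75, 0.001], [0.001, 0.0, -1.0]]
force: [-0.2, -0.2, 0.2]
opening: 1.0
finger_force: 0.0
clock: 4.95
ee_pos: [572.4, 252.7, 8.4]
eef_rot: [[0.75, 0.661, -0.0], [0.661, -0.75, -0.0], [-0.0, 0.0, -1.0]]
force: [0.7, -0.1, 0.7]
opening: 0.426
finger_force: 29.9
```

```bash
python3 -m jog '[[0,0,-15,0,0,0],[0,0,-35,0,0,0],[0,0,-35,0,0,0],[0,0,-35,0,0,0],[0,0,-35,0,0,0],[0,0,-35,0,0,0],[0,0,0,0,0,-0.1],[0,0,0,0,0,-0.1],[0,0,0,0,0,-0.1],[0,0,0,0,0,-0.1],[0,0,0,0,0,-0.1],[0,0,0,0,0,-0.1],[0,0,0,0,0,-0.1],[0,0,0,0,0,-0.1]]'
python3 -m jog '[[-24.4,-11.1,0,0,0,0],[-24.4,-11.1,0,0,0,0],[-24.4,-11.1,0,0,0,0],[-24.4,-11.1,0,0,0,0],[-24.4,-11.1,0,0,0,0],[-24.4,-11.1,0,0,0,0],[-24.4,-11.1,0,0,0,0],[-24.4,-11.1,0,0,0,0],[-24.4,-11.1,0,0,0,0],[-24.4,-11.1,0,0,0,0],[-24.4,-11.1,0,0,0,0],[-24.4,-11.1,0,0,0,0],[-24.4,-11.1,0,0,0,0],[-24.4,-11.1,0,0,0,0],[0,0,0,0,0,0]]'
python3 -c "
from h import *
print(ctrl.get_state()['qpos'].round(1))"
```

```text
clock: 6.12
ee_pos: [572.1, 252.2, 199.2]
eef_rot: [[0.044, 0.999, -0.0], [0.999, -0.044, -0.0], [-0.0, -0.0, -1.0]]
force: [0.1, 1.1, -4.8]
opening: 0.427
finger_force: 30.0
clock: 7.37
ee_pos: [398.3, -85.0, 199.0]
eef_rot: [[0.053, 0.999, -0.0], [0.999, -0.053, 0.001], [0.001, -0.0, -1.0]]
force: [0.9, -0.1, -3.8]
opening: 0.427
finger_force: 30.0
[-29.7   0.8  38.2 122.8  -0.6  56.7   5.7]
```

```bash
python3 -m jog '[[0,0,0,0,0.1,0],[0,0,0,0,0.1,0],[0,0,0,0,0.1,0],[0,0,0,0,0.1,0],[0,0,0,0,0.1,0],[0,0,0,0,0.1,0],[0,0,0,0,0,0]]'
python3 -c "
from h import *
print(ctrl.get_state()['qpos'].round(1))"
```

```text
clock: 7.95
ee_pos: [399.9, -83.4, 197.8]
eef_rot: [[0.045, 0.999, 0.029], [0.821, -0.053, 0.568], [0.569, -0.002, -0.823]]
force: [-2.5, -0.4, -6.9]
opening: 0.428
finger_force: 30.0
[ -6.8  17.5  44.6 118.  -40.7  77.3  55. ]
```

```bash
python3 -m jog '[[0,0,0,0,0.1,0],[0,0,0,0,0.1,0],[0,0,0,0,0.1,0],[0,0,0,0,0.1,0],[0,0,0,0,0,0]]'
python3 -c "
from h import *
print(ctrl.get_state()['qpos'].round(1))"
```

```text
clock: 8.37
ee_pos: [399.8, -81.8, 196.9]
eef_rot: [[0.031, 0.999, 0.039], [0.536, -0.05, 0.843], [0.843, -0.005, -0.537]]
force: [-2.2, -0.1, -5.6]
opening: 0.423
finger_force: 30.0
[  9.4  32.5  38.6 114.  -52.   97.2  71.2]
```

```bash
python3 -m jog '[[0,0,0,0,0.1,0],[0,0,0,0,0.1,0],[0,0,0,0,0.1,0],[0,0,0,0,0,0]]'
python3 -c "
from h import *
print(ctrl.get_state()['qpos'].round(1))"
```

```text
clock: 8.7
ee_pos: [400.1, -80.6, 197.0]
eef_rot: [[0.018, 0.999, 0.043], [0.265, -0.046, 0.963], [0.964, -0.005, -0.266]]
force: [-0.6, 0.6, -5.8]
opening: 0.426
finger_force: 30.0
[ 18.2  43.   32.2 111.1 -56.  109.6  78.2]
```

```bash
python3 -m jog '[[-24.1,0.1,6.65,0,0,0],[-24.1,0.1,6.65,0,0,0],[-24.1,0.1,6.65,0,0,0],[-24.1,0.1,6.65,0,0,0],[-24.1,0.1,6.65,0,0,0],[0,0,0,0,0,0],[0,0,0,0,0,0]]'
python3 - <<'E'
from h import *
print(ctrl.get_state()['qpos'].round(1))
cv2.imwrite('pics/s2.png',cv2.resize(ctrl.grab_frame('side')[200:400,150:450,::-1],None,fx=2,fy=2))
E
```

```text
clock: 9.28
ee_pos: [401.4, -81.0, 74.2]
eef_rot: [[0.013, 0.999, 0.043], [0.271, -0.045, 0.961], [0.962, -0.001, -0.272]]
force: [-0.3, -0.8, -3.6]
opening: 0.421
finger_force: 30.0
[ 20.7  56.2  28.3 108.9 -59.  103.4  87.2]
```

View pics/s2.png

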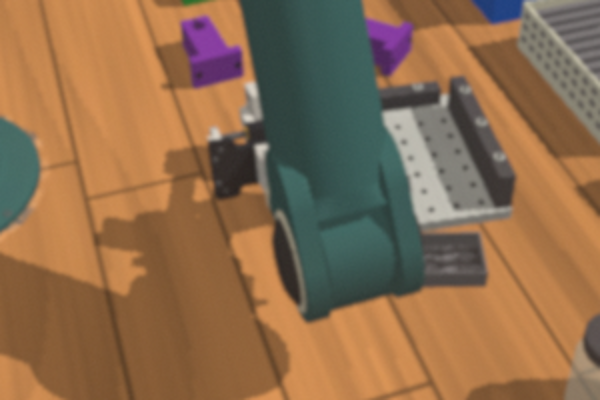

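The side view is mostly hidden by the forearm at (330,170); the gripper is at (235,165), clear of the plate. I'll lower it in small steps and watch the force.

```bash
python3 -m jog '[[-3.8,0,1.1,0,0,0],[-2.9,0,0.8,0,0,0],[-1.9,0,0.5,0,0,0],[0,0,0,0,0,0]]'; python3 -m jog '[[-1.9,0,0.5,0,0,0],[0,0,0,0,0,0]]'; python3 -m jog '[[-1.9,0,0.5,0,0,0],[0,0,0,0,0,0]]'
```

```text
clock: 9.67
ee_pos: [401.5, -81.5, 66.1]
eef_rot: [[0.012, 0.999, 0.047], [0.266, -0.048, 0.963], [0.964, 0.001, -0.266]]
force: [-2.0, -4.6, 10.0]
opening: 0.426
finger_force: 30.0
clock: 9.83
ee_pos: [401.6, -81.6, 64.7]
eef_rot: [[0.011, 0.999, 0.047], [0.265, -0.048, 0.963], [0.964, 0.002, -0.265]]
force: [-1.8, -5.2, 17.0]
opening: 0.424
finger_force: 30.0
clock: 10.0
ee_pos: [401.6, -81.7, 62.8]
eef_rot: [[0.011, 0.999, 0.047], [0.265, -0.048, 0.963], [0.964, 0.002, -0.265]]
force: [-2.0, -6.1, 18.7]
opening: 0.422
finger_force: 30.0
```

```bash
python3 -m jog '[[-1.4,0,0.4,0,0,0],[0,0,0,0,0,0]]';python3 -m jog '[[-1.4,0,0.4,0,0,0],[0,0,0,0,0,0]]';
```

```text
clock: 10.17
ee_pos: [401.6, -81.7, 61.4]
eef_rot: [[0.011, 0.999, 0.047], [0.265, -0.048, 0.963], [0.964, 0.002, -0.265]]
force: [-1.9, -6.6, 18.9]
opening: 0.424
finger_force: 30.0
clock: 10.33
ee_pos: [401.6, -81.7, 60.0]
eef_rot: [[0.011, 0.999, 0.047], [0.265, -0.048, 0.963], [0.964, 0.002, -0.265]]
force: [-1.6, -7.0, 19.8]
opening: 0.425
finger_force: 30.0
```

```bash
python3 -m jog '[[-1,0,0.3,0,0,0],[0,0,0,0,0,0]]';python3 -m jog '[[-1,0,0.3,0,0,0],[0,0,0,0,0,0]]';
```

```text
clock: 10.5
ee_pos: [401.6, -81.7, 59.0]
eef_rot: [[0.011, 0.999, 0.047], [0.265, -0.048, 0.963], [0.964, 0.002, -0.265]]
force: [-3.0, -7.2, 20.4]
opening: 0.423
finger_force: 30.0
clock: 10.67
ee_pos: [401.6, -81.7, 57.9]
eef_rot: [[0.011, 0.999, 0.047], [0.265, -0.048, 0.963], [0.964, 0.002, -0.265]]
force: [-2.5, -7.1, 20.1]
opening: 0.423
finger_force: 30.0
```

```bash
python3 -m jog '[[0,0,0,0,0,0],[0,0,0,0,0,0],[0,0,0,0,0,0],[0,0,0,0,0,0],[0,0,0,0,0,0],[0,0,0,0,0,0]]' 60; python3 -m jog '[[0,0,0,0,0,0],[0,0,0,0,0,0],[0,0,0,0,0,0],[0,0,0,0,0,0],[0,0,-15,0,0,0],[0,0,-30,0,0,0],[0,0,-30,0,0,0],[0,0,-20,0,0,0],[0,0,0,0,0,0]]' 94
python3 - <<'E'
from h import *
print(ctrl.get_state()['qpos'].round(1))
a=ctrl.grab_frame('side')[200:400,150:450,::-1]; b=ctrl.grab_frame('wrist')[:,:,::-1]
cv2.imwrite('pics/s3.png',np.hstack([cv2.resize(a,(400,267)),cv2.resize(b,(356,267))]))
E
```

```text
clock: 11.17
ee_pos: [401.3, -81.2, 55.6]
eef_rot: [[0.013, 0.999, 0.046], [0.267, -0.048, 0.962], [0.964, -0.0, -0.268]]
force: [0.2, -0.3, 0.8]
opening: 0.638
finger_force: 0.0
clock: 11.92
ee_pos: [396.4, -177.3, 81.7]
eef_rot: [[0.013, 0.999, 0.049], [0.271, -0.051, 0.961], [0.962, 0.001, -0.271]]
force: [1.3, -0.6, -0.0]
opening: 0.999
finger_force: 0.0
[ 27.8  59.2  30.4  99.  -54.5 109.8  86.1]
```

View pics/s3.png

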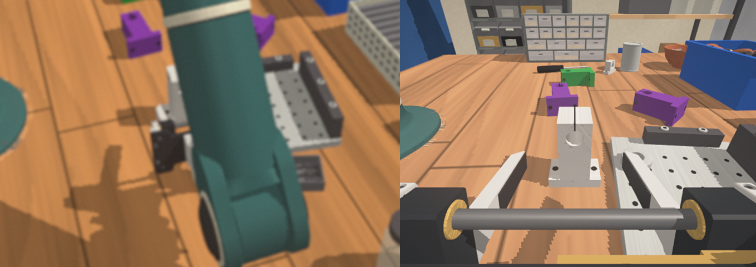

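The wrist view (right half) shows the block standing upright at (575,145), ahead of the open fingers, with the jig at its right. I'll raise the arm and turn the tool back to pointing down.

```bash
python3 -m jog '[[36,0,-10,0,0,0],[36,0,-10,0,0,0],[36,0,-10,0,0,0],[36,0,-10,0,0,0],[0,0,0,0,-0.1,0],[0,0,0,0,-0.1,0],[0,0,0,0,-0.1,0],[0,0,0,0,-0.1,0],[0,0,0,0,-0.1,0],[0,0,0,0,-0.1,0],[0,0,0,0,-0.1,0],[0,0,0,0,-0.1,0],[0,0,0,0,-0.1,0],[0,0,0,0,-0.1,0],[0,0,0,0,-0.1,0],[0,0,0,0,-0.1,0],[0,0,0,0,-0.1,0],[0,0,0,0,0,0],[0,0,0,0,0,0]]'
python3 - <<'E'
from h import *
s=ctrl.get_state();im=ctrl.grab_frame('wrist')[:,:,::-1].copy();cv2.imwrite('pics/w2.png',im)
np.save('w2.npy',cam('wrist',s)[1]); print(s['qpos'].round(1))
cv2.imwrite('pics/top2.png',ctrl.grab_frame('top')[:,:,::-1])
E
```

```text
clock: 13.6
ee_pos: [396.8, -170.9, 230.5]
eef_rot: [[0.044, 0.999, 0.0], [0.999, -0.044, 0.002], [0.002, -0.0, -1.0]]
force: [-0.8, -0.2, 0.3]
opening: 0.998
finger_force: 0.0
[-11.9   1.7  32.  117.4  -1.1  61.2  18.2]
```

View pics/w2.png

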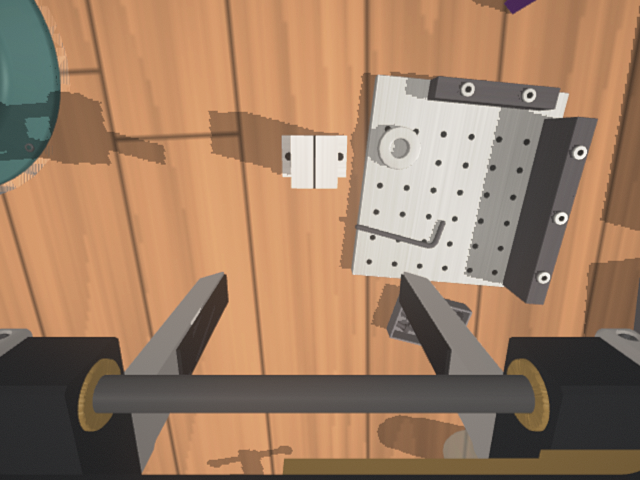

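The view shows the upright block's top at (314,163) and the base lines of the fences: long fence from (546,120) to (504,287), short fence from (429,98) to (556,109). I'll refine these with masks and cast them onto the plate.

```bash
python3 - <<'E'
from h import *
K=ctrl.get_calibration('wrist')['K']; kw=(K,np.load('w2.npy'))
im=cv2.imread('pics/w2.png'); h=cv2.cvtColor(im,cv2.COLOR_BGR2HSV)
g=h[...,2].astype(int); 
print('row200',g[200,500:560:3],'col490',g[75:115,490], 'blkrow',g[180,280:350:2])
dark=(g<118)&(h[...,1]<80)
L=[]
for y in range(150,275,4):
    xs=[x for x in range(485,580) if dark[y,x:x+8].all()]
    if xs: L.append((xs[0]-.5,y))
S=[]
for x in range(440,545,4):
    ys=[y for y in range(120,80,-1) if dark[y-6:y+1,x].all()]
    if ys: S.append((x,ys[0]+.5))
def fit(P):
    P=np.array([onz(kw,p,15)[:2] for p in P],np.float32); l=cv2.fitLine(P,cv2.DIST_HUBER,0,.01,.01).ravel()
    r=(P-l[2:])@[-l[1],l[0]]; print(len(P),'rms',r.std()); return l
a=fit(L); b=fit(S)
ha=np.degrees(np.arctan2(a[1],a[0])); hb=np.degrees(np.arctan2(b[1],b[0]))
t=np.linalg.solve(np.c_[a[:2],-b[:2]],b[2:]-a[2:]); c=a[2:]+t[0]*a[:2]
print('head long',ha,'short',hb,'corner',c)
# plate corners as check
for uv in((376,74),(353,274),(500,285)): print(uv,onz(kw,uv,15).round(1))
# fence ends
for uv,z in(((504,287),15),((429,98),15)): print(onz(kw,uv,z).round(1))
# block top face
w=((h[...,1]<40)&(g>150)).astype(np.uint8)*255; r=np.zeros_like(w); r[125:195,275:355]=w[125:195,275:355]
for y in range(132,192,4): xs=np.where(r[y])[0]; print(y,(xs[0],xs[-1]) if len(xs) else '',end=' ')
print()
for x in range(282,350,6): ys=np.where(r[:,x])[0]; print(x,(ys[0],ys[-1]) if len(ys) else '',end=' ')
E
```

```text
row200 [152 150 150 152 107 155 147 149  63  63  65  65  63  63  64  64  64  61
  83 105] col490 [196 197 197 198 199 180 115 101 103 105 107 105 102 104 103 102 102 103
 106 106 101 102 101 105 104 106 107  99  73  59  98 180 231 225 223 224
 225 223 223 224] blkrow [217 217 212 206 202 206 236 235 232 235 233 233 233 232 235 238 234  83
 244 239 237 232 236 234 235 233 234 233 232 220 219 219 218 218 206]
32 rms 1.7823952e-05
27 rms 0.48551
head long 82.580345 short -7.95702 corner [644.51044 -77.23087]
(376, 74) [467.4 -33.7  15. ]
(353, 274) [ 441.  -251.4   15. ]
(500, 285) [ 616.9 -273.4   15. ]
[ 621.9 -276.2   15. ]
[522.4 -59.1  15. ]
132  136 (np.int64(282), np.int64(346)) 140 (np.int64(282), np.int64(346)) 144 (np.int64(282), np.int64(346)) 148 (np.int64(282), np.int64(346)) 152 (np.int64(282), np.int64(346)) 156 (np.int64(282), np.int64(345)) 160 (np.int64(283), np.int64(345)) 164 (np.int64(283), np.int64(345)) 168 (np.int64(283), np.int64(345)) 172 (np.int64(283), np.int64(345)) 176 (np.int64(283), np.int64(345)) 180 (np.int64(292), np.int64(336)) 184 (np.int64(292), np.int64(336)) 188  
282 (np.int64(136), np.int64(159)) 288 (np.int64(136), np.int64(176)) 294 (np.int64(136), np.int64(187)) 300 (np.int64(136), np.int64(187)) 306 (np.int64(136), np.int64(187)) 312 (np.int64(136), np.int64(187)) 318 (np.int64(136), np.int64(187)) 324 (np.int64(136), np.int64(187)) 330 (np.int64(136), np.int64(187)) 336 (np.int64(136), np.int64(187)) 342 (np.int64(136), np.int64(176)) 348
```

```bash
python3 - <<'E'
from h import *
K=ctrl.get_calibration('wrist')['K']; kw=(K,np.load('w2.npy')); kt=cam('top')
g=cv2.cvtColor(cv2.imread('pics/w2.png'),cv2.COLOR_BGR2HSV)[...,2]
P=[]
for y in range(140,275,5):
    for x in range(488,580):
        if (g[y,x:x+12]<90).all(): P.append((x-.5,y)); break
Q=np.array([onz(kw,p,15)[:2] for p in P],np.float32); print(P[0],P[-1])
l=cv2.fitLine(Q,cv2.DIST_HUBER,0,.01,.01).ravel(); print('head',np.degrees(np.arctan2(l[1],l[0])),l,((Q-l[2:])@np.array([-l[1],l[0]])).std())
print('top face',[onz(kw,u,100).round(1) for u in((314,161.5),(291.5,161.5),(337,161.5),(314,135.5),(314,187.5))])
print('block foot z14',onz(kw,(314,156),14).round(1))
print('plate z',[tri([kw,kt],p) for p in ([(376,74),(344,190)],[(353,274),(419,279)])], [proj(kt,onz(kw,u,15)) for u in((376,74),(353,274))])
print(ctrl.get_state()['ee_pos'])
E
```

```text
(538.5, 140) (505.5, 270)
head 82.384445 [ 1.3252538e-01  9.9117959e-01  6.3071399e+02 -1.8530276e+02] 0.3168406
top face [array([ 400.6, -112.1,  100. ]), array([ 381.4, -111.2,  100. ]), array([ 420.2, -113. ,  100. ]), array([401.5, -90.8, 100. ]), array([ 399.6, -134.3,  100. ])]
block foot z14 [ 400.7 -112.5   14. ]
plate z [(array([403.64582664, -80.08791772, 629.77056399]), np.float64(55.38036190451345)), (array([ 445.27578288, -266.73610511,  -21.87022478]), np.float64(0.6015897420533995))] [array([328.66292342, 262.96171597]), array([415.86297686, 278.5073715 ])]
[ 396.57012908 -172.63028198  230.30916817]
```

```bash
python3 -m jog '[[30.2,0.6,0,0,0,0],[30.2,0.7,0,0,0,0],[0,0,0,0,0,0],[0,0,35,0,0,0],[0,0,35,0,0,0],[0,0,35,0,0,0],[0,0,35,0,0,0],[0,0,35,0,0,0],[0,0,15,0,0,0],[0,0,7,0,0,0],[0,0,0,0,0,0]]'
python3 -m jog '[[0,0,0,0,0,0],[0,0,0,0,0,0],[0,0,0,0,0,0],[0,0,0,0,0,0],[0,0,0,0,0,0],[0,0,0,0,0,0],[0,0,0,0,0,0],[0,0,0,0,0,0],[0,0,0,0,0,0],[0,0,0,0,0,0],[0,0,0,0,0,0]]' 20
```

```text
clock: 14.62
ee_pos: [400.1, -113.4, 32.3]
eef_rot: [[0.05, 0.999, -0.003], [0.999, -0.05, 0.0], [-0.0, -0.003, -1.0]]
force: [-0.6, -0.2, 0.1]
opening: 1.0
finger_force: 0.0
clock: 15.53
ee_pos: [401.0, -112.4, 33.5]
eef_rot: [[0.048, 0.999, -0.0], [0.999, -0.048, 0.0], [0.0, -0.0, -1.0]]
force: [-1.8, 0.3, 5.2]
opening: 0.42
finger_force: 30.0
```

```bash
python3 -m jog '[[0,0,-22,0,0,0],[0,0,-20,0,0,0],[0,0,-20,0,0,0],[0,0,0,0,0,0.1186],[0,0,0,0,0,0.1186],[0,0,0,0,0,0.1186],[0,0,0,0,0,0.1186],[0,0,0,0,0,0.1186],[0,0,0,0,0,0.1186],[0,0,0,0,0,0.1186],[0,0,0,0,0,0.1186],[0,0,0,0,0,0.1186],[0,0,0,0,0,0.1186],[0,0,0,0,0,0.1186],[0,0,0,0,0,0.1186],[0,0,0,0,0,0.1186],[0,0,0,0,0,0.1186],[0,0,0,0,0,0]]'; python3 -c "
from h import *
s=ctrl.get_state();print(s['qpos'].round(1),s['ee_pos']); R=s['eef_rot'];print(R.round(4),R.T@(np.array([605,-119.4,s['ee_pos'][2]])-s['ee_pos']))"
```

```text
clock: 17.03
ee_pos: [400.8, -112.4, 95.2]
eef_rot: [[0.99, -0.143, -0.001], [-0.143, -0.99, -0.0], [-0.001, 0.0, -1.0]]
force: [-0.5, 0.3, -5.0]
opening: 0.424
finger_force: 30.0
[-30.5  16.1  47.7 127.7 -17.6  42.7 -69.1] [ 400.7765131  -112.36605742   95.22852517]
[[ 9.897e-01 -1.431e-01 -7.000e-04]
 [-1.431e-01 -9.897e-01 -4.000e-04]
 [-6.000e-04  5.000e-04 -1.000e+00]] [ 2.03127086e+02 -2.22727603e+01 -1.41454376e-01]
```

```bash
python3 -m jog '[[29,-3.2,0,0,0,-0.009],[29,-3.2,0,0,0,0],[29,-3.2,0,0,0,0],[29,-3.2,0,0,0,0],[29,-3.2,0,0,0,0],[29,-3.2,0,0,0,0],[29,-3.2,0,0,0,0],[0,0,0,0,0,0],[0,0,20,0,0,0],[0,0,15,0,0,0],[0,0,7,0,0,0],[0,0,0,0,0,0],[0,0,0,0,0,0]]'
python3 - <<'E'
from h import *
s=ctrl.get_state();im=ctrl.grab_frame('wrist')[:,:,::-1].copy();cv2.imwrite('pics/w3.png',im);np.save('w3.npy',cam('wrist',s)[1]);print(s['ee_pos'],s['eef_rot'].round(4),s['force'])
E
```

```text
clock: 18.12
ee_pos: [604.9, -116.6, 53.4]
eef_rot: [[0.992, -0.127, -0.001], [-0.127, -0.992, -0.0], [-0.001, 0.0, -1.0]]
force: [-0.6, -0.2, -4.2]
opening: 0.423
finger_force: 30.0
[ 604.92707902 -116.62798634   53.38937467] [[ 9.918e-01 -1.274e-01 -8.000e-04]
 [-1.274e-01 -9.918e-01 -0.000e+00]
 [-8.000e-04  1.000e-04 -1.000e+00]] [-0.61915247 -0.20946144 -4.15868561]
```

View pics/w3.png

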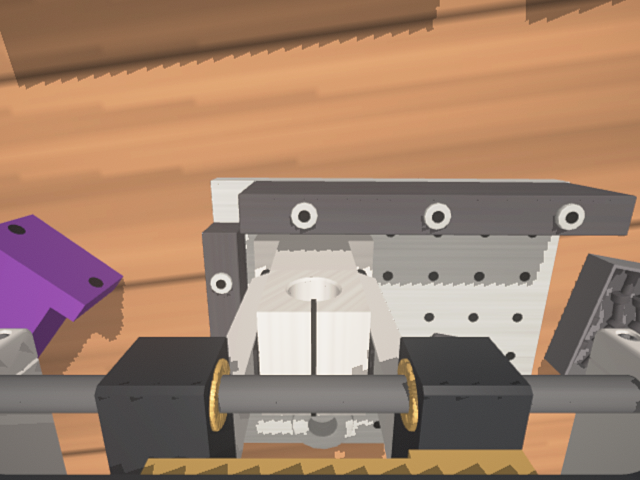

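The view shows the block just inside the corner. The long fence's inner top edge runs level along row 234, so the tool is square to it, and the short fence is at x≈243. I'll lower onto the plate.

```bash
python3 -m jog '[[0,0,2,0,0,0],[0,0,1.5,0,0,0],[0,0,0,0,0,0],[0,0,0,0,0,0]]'; python3 -m jog '[[0,0,1,0,0,0],[0,0,0,0,0,0],[0,0,0,0,0,0]]';python3 -m jog '[[0,0,1,0,0,0],[0,0,0,0,0,0],[0,0,0,0,0,0]]'
```

```text
clock: 18.5
ee_pos: [605.3, -116.4, 50.2]
eef_rot: [[0.992, -0.128, 0.0], [-0.128, -0.992, 0.0], [0.0, -0.0, -1.0]]
force: [-0.8, -0.0, -4.3]
opening: 0.425
finger_force: 30.0
clock: 18.75
ee_pos: [605.3, -116.5, 49.0]
eef_rot: [[0.992, -0.128, 0.0], [-0.128, -0.992, -0.0], [0.0, 0.0, -1.0]]
force: [1.0, 0.7, -4.6]
opening: 0.427
finger_force: 30.0
clock: 19.0
ee_pos: [605.6, -116.6, 48.6]
eef_rot: [[0.992, -0.128, 0.001], [-0.128, -0.992, -0.0], [0.001, -0.0, -1.0]]
force: [-1.8, 1.1, 6.0]
opening: 0.423
finger_force: 30.0
```

```bash
python3 -m jog '[[3,-2,-0.3,0,0,0],[3,-2,0,0,0,0],[2,-2,0,0,0,0],[0,0,0,0,0,0]]'; python3 -m jog '[[1.5,0,0,0,0,0],[0,0,0,0,0,0],[0,0,0,0,0,0]]';python3 -m jog '[[1.5,0,0,0,0,0],[0,0,0,0,0,0],[0,0,0,0,0,0]]';python3 -m jog '[[0,-1.5,0,0,0,0],[0,0,0,0,0,0],[0,0,0,0,0,0]]'
```

```text
clock: 19.33
ee_pos: [614.9, -111.3, 48.6]
eef_rot: [[0.992, -0.128, 0.001], [-0.128, -0.992, -0.0], [0.001, 0.0, -1.0]]
force: [0.3, 0.3, 4.4]
opening: 0.421
finger_force: 30.0
clock: 19.58
ee_pos: [615.9, -111.6, 48.5]
eef_rot: [[0.992, -0.128, 0.001], [-0.128, -0.992, 0.0], [0.0, -0.0, -1.0]]
force: [-1.5, 1.5, 5.6]
opening: 0.424
finger_force: 30.0
clock: 19.83
ee_pos: [617.3, -111.8, 48.6]
eef_rot: [[0.992, -0.128, 0.0], [-0.128, -0.992, 0.0], [0.0, -0.0, -1.0]]
force: [-1.7, 1.3, 6.8]
opening: 0.423
finger_force: 30.0
clock: 20.08
ee_pos: [617.6, -110.6, 48.6]
eef_rot: [[0.992, -0.128, 0.001], [-0.128, -0.992, -0.0], [0.001, 0.0, -1.0]]
force: [-2.2, -2.1, 4.6]
opening: 0.422
finger_force: 30.0
```

```bash
for r in 1 ; do python3 -m jog '[[1,0,0,0,0,0],[0,0,0,0,0,0],[0,0,0,0,0,0]]';python3 -m jog '[[1,0,0,0,0,0],[0,0,0,0,0,0],[0,0,0,0,0,0]]';python3 -m jog '[[0,-1,0,0,0,0],[0,0,0,0,0,0],[0,0,0,0,0,0]]';python3 -m jog '[[0,-1,0,0,0,0],[0,0,0,0,0,0],[0,0,0,0,0,0]]';done | grep -E "pos|force:|rot"
```

```text
ee_pos: [618.3, -110.6, 48.5]
eef_rot: [[0.992, -0.128, 0.0], [-0.128, -0.992, -0.0], [0.0, 0.0, -1.0]]
force: [-3.0, -0.5, 7.8]
finger_force: 30.0
ee_pos: [618.5, -110.6, 48.6]
eef_rot: [[0.992, -0.129, -0.001], [-0.129, -0.992, 0.001], [-0.001, -0.0, -1.0]]
force: [-10.3, 2.0, 14.0]
finger_force: 30.0
ee_pos: [618.5, -110.5, 48.6]
eef_rot: [[0.992, -0.129, -0.001], [-0.129, -0.992, -0.0], [-0.001, 0.001, -1.0]]
force: [-10.2, -2.9, 11.1]
finger_force: 30.0
ee_pos: [618.6, -110.0, 48.6]
eef_rot: [[0.992, -0.13, -0.001], [-0.13, -0.992, -0.001], [-0.001, 0.001, -1.0]]
force: [-10.4, -5.4, 12.3]
finger_force: 30.0
```

```bash
for r in 1 ; do python3 -m jog '[[0,-1,0,0,0,0],[0,0,0,0,0,0],[0,0,0,0,0,0]]';python3 -m jog '[[0,-1,0,0,0,0],[0,0,0,0,0,0],[0,0,0,0,0,0]]';python3 -m jog '[[0,-0.7,0,0,0,0],[0,0,0,0,0,0],[0,0,0,0,0,0]]';done | grep -E "pos|force:|rot"
```

```text
ee_pos: [618.6, -109.9, 48.6]
eef_rot: [[0.991, -0.13, -0.001], [-0.13, -0.991, -0.002], [-0.001, 0.002, -1.0]]
force: [-10.5, -9.1, 11.6]
finger_force: 30.0
ee_pos: [618.6, -109.9, 48.6]
eef_rot: [[0.991, -0.131, -0.001], [-0.131, -0.991, -0.003], [-0.001, 0.003, -1.0]]
force: [-9.3, -12.6, 10.3]
finger_force: 30.0
ee_pos: [618.6, -109.8, 48.7]
eef_rot: [[0.991, -0.131, -0.001], [-0.131, -0.991, -0.004], [-0.001, 0.004, -1.0]]
force: [-9.1, -15.7, 9.9]
finger_force: 30.0
```

```bash
python3 -m jog '[[0.8,0,0,0,0,0],[0,-0.6,0,0,0,0],[0,0,0,0,0,0],[0,0,0,0,0,0],[0,0,0,0,0,0],[0,0,0,0,0,0]]'
python3 - <<'E'
from h import *
im=ctrl.grab_frame('wrist')[:,:,::-1].copy();cv2.imwrite('pics/w4.png',im[180:460,160:480])
E
```

```text
clock: 22.33
ee_pos: [618.7, -109.8, 48.7]
eef_rot: [[0.991, -0.132, -0.002], [-0.132, -0.991, -0.004], [-0.002, 0.004, -1.0]]
force: [-17.4, -15.9, 15.0]
opening: 0.425
finger_force: 30.0
```

View pics/w4.png

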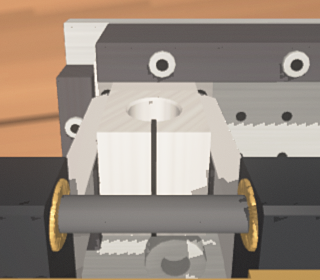

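The view shows the block's foot tight against the long fence, with both reaction forces at about 16 N. Friction could take up at most around 11 N of each, so both fences are loaded well above 1.5 N. I'm handing in.

```bash
python3 -c "
from workcell import ctrl
print(ctrl.finish_job())"
```

```text
the job is handed in; nothing more can be done
None
```

I stood the block upright, pushed it into the corner and handed the job in with the gripper still holding it there; the arm was pushing with about 16 N towards each fence, and I have not seen the judged result.

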